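Load the milling jar on to the jar mill

ROBOT

A 6-joint arm with a two-finger parallel gripper is mounted at the origin on the work surface; the furniture and walls round the work are solid. World frame = base frame: x ahead of the robot, y to its left, z up, the work surface at z = 0. Lengths are in m, angles in rad, forces in N, time in s.
With the tool pointing down it reaches from about 0.375 to 0.925 m from the base axis. Payload 5.7 kg.
Tool frame: the origin (TCP) lies at the very end of the fingers, on their centre line; the grasp point (between the pads) lies 19 mm behind it; z points along the fingers, y is the direction in which the jaws open and shut (so a half turn about z gives the same grasp; the last joint's range is limited). The gripper opens to 88 mm and grips with 3 to 60 N. Pads are 20 mm wide; open, the fingers measure 115 mm over their backs; the gripper's body (75 mm by 178 mm) begins 61 mm behind the grasp point.
Start: joints at [1.206, 0.359, 1.51, -0, 1.272, -0.115], TCP at [0.148, 0.581, 0.223] pointing down, gripper open.
Joint ranges: [-2.97, 2.97], [-1.01, 2.36], [0.21, 2.38], [-0.96, 4.11], [0.2, 2.71], [-2.98, 2.98]. Speed limits (rad/s): [2.39, 2.39, 3.14, 3.14, 3.14, 3.14].

INTERFACE

Orientations are given as a 3x3 rotation matrix whose columns are the frame's x, y, z axes.
In Python, from bench import arm gives the robot as it stands.
- The arm moves only by the tool send_rows, never from a script. Its argument "motion" is a list of rows, each an object of numbers: "dx", "dy", "dz": the shift along the tool's x, y, z in m; "twist": the turn about the tool's z in degrees; "hand": the closure, from -1 (fully open) to 1 (shut), so that 0 is half open. A call has 1 to 12 rows; each row shifts and turns the pose as measured when the row begins, along the tool's axes as they then stand; what a row does not reach is not made up. A row lasts 1/10 s, in which the tool goes at most 50 mm and 8.59 degrees, less where a joint would pass 70% of its speed; a pose out of reach is approached as far as the arm can. A call with a gripper value outside its range is refused whole. The fingers move at their own pace and stop on an object; "newtons" is the grip in N (left out, the last holds). Time passes only in rows, so rows that do not move let the fingers close. It gives the time, the measured TCP pose, the force and the opening at its end, in the units of the state.
- arm.get_state(): the state, without advancing time (a new reading comes with each control period).
- arm.snapshot(name): name is "side" or "top"; returns the picture (400x640x3 uint8, red, green, blue); there is no depth.
- arm.get_calibration(name): a dict with "intrinsics" (3x3 intrinsics, pixels), "R" (3x3) and "t" (3): a world point X has camera coordinates R X + t. Camera axes: x right, y down, z forward; pixel columns grow to the right and rows downward; lengths in m; the calibration is good to about 2 mm. A picture is of the moment at which its call begins. get_calibration takes no time and is no camera call.
- arm.sign_off(): hands the job in, once; it reports no verdict.
The state is a dict: "clock": time; "q": joint angles; "qvel": joint speeds; "joint_torque": joint torques, N m; "tcp_pos": TCP position; "ee_rot": TCP orientation; "wrist_force": force on the tool from outside, world axes, zero at the start; "torque": the same for the moment, N m; "gripper_width": finger opening in m.
Only numpy, scipy, OpenCV 4.12 (cv2) and the standard library are available. Lean on these libraries where they do the work, as an engineer would, in place of code of your own. Each camera call takes 0.05 s, during which the arm holds its last target.

TASK

Load the jar mill without picking anything up: with your fingertips behind the white jar that lies in the chute, roll it gently up the slope and over the front roller until it sits between the two rollers and cannot run back. Then push the keeper bar by its red knob over the jar and down to its end stop, and take your hand away. The jar must not be lifted, flicked or left to run away down the chute, and the other things on the table stay where they are.

Things in the scene. Friction and masses are not known exactly. Their poses are not given: they have to be found in the camera images.
- jar: closed white porcelain milling jar, 0.6 kg, lying across the chute and free to roll back down. Origin on its axis at mid length, y along the axis to the lid (turns about y as it rolls). 96 mm long. Smooth belly 66 mm in diameter; two black rubber bands, 72 mm in diameter, 10 mm wide, at y -41 to -31 and 19 to 29 mm, on which it rolls. At the start it rests on the low-end lip of the chute.
- mill: small grey-green jar mill with its loading chute, fixed. Origin on the table under the middle of both; x level, uphill along the chute towards the mill, y across, z up. Motor box x 38 to 142, y +-59, up to z 69 mm; end plates with inner faces at y +-56, outer +-61, tops at z 109, and z 138 over x 70 to 110. Back stop with rubber face at x 129 to 135, up to z 141, 3 mm behind a seated jar.
- chute: sloped gutter of galvanised sheet, part of the mill: 200 mm long, rising 12 degrees along its x (uphill) to the front roller. Origin on the gutter floor, mid width, at the inner face of the low-end lip (x -136, z 54 mm in the mill's frame); z normal to the floor. Inside width 104 mm, flanges 18 mm high, lip 10 mm high. At the start the jar's axis is at x 25, z 36 mm in this frame.
- seat (a point): where the middle of the jar's axis lies when seated between the rollers: x 90, y 0, z 124 mm in the mill's frame. Two free-turning black rubber rollers across the mill, 24 mm in diameter, axes at x 62 and 118, z 85 mm in the mill's frame. Coming up the chute the jar's axis is highest (z 133) above the front roller at x 62; pushed beyond that it drops forward into the seat by itself.
- keeper (a joint): angle of the keeper bar, rad. 0: swung fully back, leaning 35 degrees from upright away from the chute (open). 1.66: end stop, swung over the jar and down towards the chute, 30 degrees above level (closed). Starts at 0 to 0.25. Stiff hinge of about 0.14 N m: it stays where it is left.
- keeper_hinge (a point): middle of the keeper bar's hinge axis, which runs along the mill's y: x 90, y 0, z 124 mm in the mill's frame. The bar is a U of 8 mm steel rod: side arms at y +-67, cross rod 62 mm from the hinge axis, and a 9 mm stem from its middle outwards to the knob.
- keeper_knob (a point): centre of the red ball knob, 20 mm in diameter, on the keeper bar, 88 mm from the hinge axis. At joint value q (rad; 55 degrees = 0.96) it lies at x = 90 + 88 cos(0.96 + q), y = 0, z = 124 + 88 sin(0.96 + q) mm in the mill's frame.
- spare_jar: bystander: a second milling jar like the first, standing upright on the table, 72 mm in diameter and 96 mm tall, loose. Origin at the centre of its underside, z up its axis.
- brush_can: bystander: ribbed grey can full of brushes, 74 mm in diameter, 197 mm tall with the brushes, loose. Origin at the centre of its underside.
- jug: bystander: clear measuring jug, 120 x 169 x 135 mm, loose. Origin at the centre of its underside.
- cup: bystander: unfired slip-cast cup, 66 mm in diameter, 65 mm tall, loose and fragile. Origin at the centre of its underside.
- stopper: bystander: conical plaster mould stopper, 50 mm in diameter, 33 mm tall, loose. Origin at the centre of its underside.
- brush: bystander: slip brush with wooden handle, 31 x 169 x 13 mm, loose. Origin at the centre of its underside.

How it is judged:
On the way:
1. the jar has been rolled up the chute and sits between the two rollers (x of jar in the frame of mill between 0.083 and 0.097 m and z of jar in the frame of mill between 0.117 and 0.129 m and angle between the y axis of jar and the y axis of mill, either way round below 0.08 rad and value of joint keeper below 0.6 rad), for 0.3 s.
At the end, for the whole second after the job is handed in: The jar rests between the two rollers (its axis within 7 mm of the seat along the mill and 5 mm in height, square to within 0.08 rad), not moving, and the keeper bar is swung over to its end stop (joint above 1.5 of 1.66 rad) (x of jar in the frame of mill between 0.083 and 0.097 m and z of jar in the frame of mill between 0.117 and 0.129 m and angle between the y axis of jar and the y axis of mill, either way round below 0.08 rad and value of joint keeper above 1.5 rad and linear speed of jar below 0.02 m/s); the robot touches nothing.
It fails at once if the jar is lifted: more than 10 mm off the plane of the chute (z of jar in the frame of chute above 0.046 m).
It fails at once if the jar leaves the mill and drops (height (world z) of jar below 0.06 m).
It fails at once if the jar is flicked or runs away down the chute (faster than 0.6 m/s) (linear speed of jar above 0.6 m/s).
It fails at once if the jar is pressed with more than 40 N (contact force between the fingers and jar above 40 N).
It fails at once if another thing on the table is moved by more than 25 mm (distance of any of spare_jar, brush_can, jug, cup, stopper, brush from where it was at the start of the episode above 0.025 m).
It also fails if it takes over 54 s, if anything falls off the work surface, if the arm or the gripper's body presses on something with over 40 N, if the wrist force passes 120 N, or if a joint passes its speed limit or range.

## Working session

There is one attempt and no reset: what is moved stays moved. The work goes in short steps, Python scripts to look and compute and a tool call to move; the robot and the scene stay as the last step left them, time stands still between calls to the robot, and variables do not carry over. Pictures are saved under pics/ and viewed, and the job is handed in when it is done.

Besides the shell and the picture viewer there is one more tool, called as name([rows], argument=value, ...), one row to a line, values as JSON. send_rows: Moves the arm, as the interface text tells. Its arguments: {"type":"object","properties":{"motion":{"type":"array","items":{"type":"object","properties":{"dx":{"type":"number"},"dy":{"type":"number"},"dz":{"type":"number"},"twist":{"type":"number"},"hand":{"type":"number"}}}},"newtons":{"type":"number"}},"required":["motion"]}

```bash
mkdir -p pics; ls; python3 - <<'E'
from bench import arm
import cv2,numpy as np
np.set_printoptions(precision=4,suppress=True)
s=arm.get_state();print(s)
for n in("side","top"):
    c=arm.get_calibration(n);print(n,c, -np.array(c["R"]).T@c["t"])
    cv2.imwrite(f"pics/{n}0.png",arm.snapshot(n)[:,:,::-1])
E
```

```text
pics
{'clock': 0.0, 'q': array([ 1.2059,  0.3595,  1.5115, -0.    ,  1.2725, -0.1151]), 'qvel': array([-0.0011, -0.0005,  0.0005,  0.0001,  0.0023, -0.0005]), 'joint_torque': array([  0.0008, -51.5363, -27.072 ,   0.0676,   0.0352,  -0.0001]), 'tcp_pos': array([0.1481, 0.5807, 0.2218]), 'ee_rot': array([[-0.9689,  0.2473, -0.0007],
       [ 0.2473,  0.9689, -0.0017],
       [ 0.0002, -0.0019, -1.    ]]), 'wrist_force': array([ 0.2764,  0.8744, -0.3686]), 'torque': array([ 0.018 ,  0.0208, -0.0015]), 'gripper_width': 0.0877414675897818}
side {'intrinsics': array([[413.0433,   0.    , 315.9524],
       [  0.    , 413.0433, 202.8109],
       [  0.    ,   0.    ,   1.    ]]), 'R': array([[ 1.    ,  0.0034,  0.0005],
       [ 0.0024, -0.5844, -0.8115],
       [-0.0025,  0.8115, -0.5844]]), 't': array([-0.4031,  0.1365,  1.2548])} [ 0.4059 -0.9371  0.8442]
top {'intrinsics': array([[463.2531,   0.    , 313.3722],
       [  0.    , 463.2531, 204.5366],
       [  0.    ,   0.    ,   1.    ]]), 'R': array([[-0.0172, -0.9996, -0.0205],
       [-0.9892,  0.02  , -0.1451],
       [ 0.1455,  0.0178, -0.9892]]), 't': array([0.057 , 0.397 , 1.5084])} [0.1743 0.0222 1.5509]
```

View pics/side0.png

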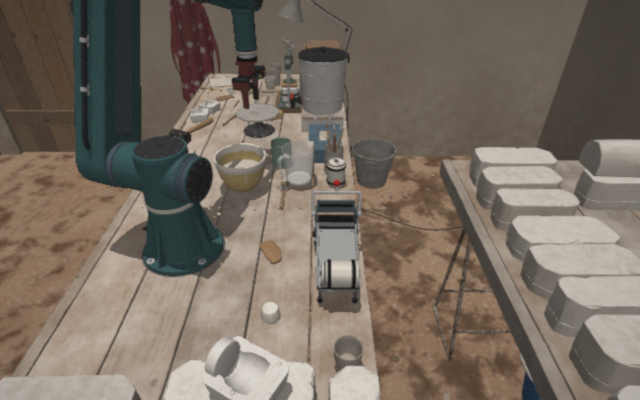

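View pics/top0.png

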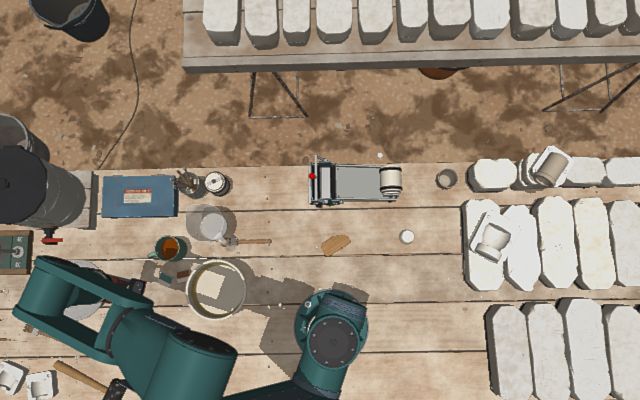

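```bash
python3 - <<'E'
import cv2
a=cv2.imread("pics/top0.png")[145:215,295:475];cv2.imwrite("pics/top0z.png",cv2.resize(a,None,fx=4.4,fy=4.4,interpolation=cv2.INTER_CUBIC))
a=cv2.imread("pics/side0.png")[175:310,290:390];cv2.imwrite("pics/side0z.png",cv2.resize(a,None,fx=4.4,fy=4.4,interpolation=cv2.INTER_CUBIC))
E
```

```text
(no output)
```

View pics/top0z.png

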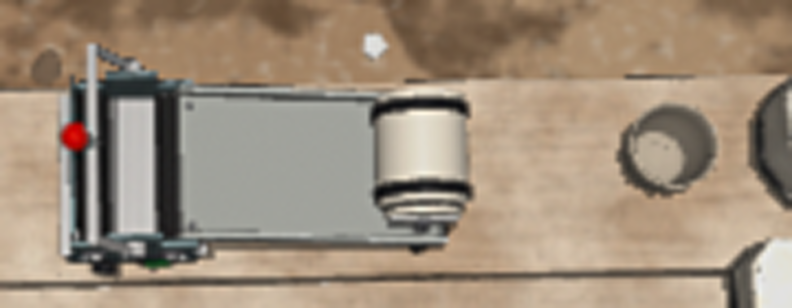

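View pics/side0z.png

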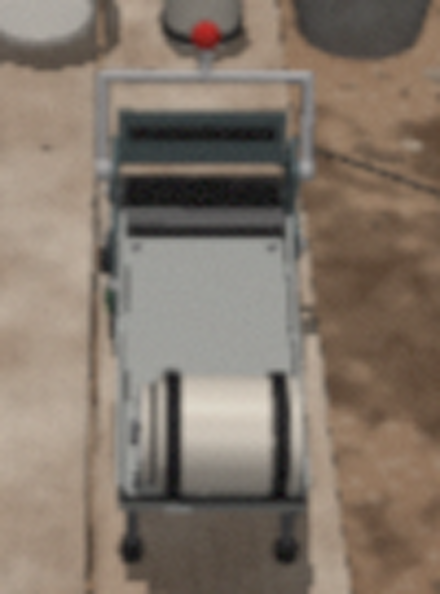

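```bash
cat > h.py <<'E'
import numpy as np
from bench import arm
from scipy.optimize import least_squares
C={n:arm.get_calibration(n) for n in("side","top")}
def proj(n,X):
    c=C[n];p=np.array(c["R"])@X+np.array(c["t"]);p=np.array(c["intrinsics"])@p;return p[:2]/p[2]
def ray(n,u):
    c=C[n];R=np.array(c["R"]);d=R.T@np.linalg.solve(np.array(c["intrinsics"]),[u[0],u[1],1]);return -R.T@np.array(c["t"]),d/np.linalg.norm(d)
def M(p,X):  # mill->world, p=(x,y,yaw)
    c,s=np.cos(p[2]),np.sin(p[2]);X=np.array(X,float)/1000
    return np.array([p[0]+c*X[0]-s*X[1],p[1]+s*X[0]+c*X[1],X[2]])
def ch(x,y,z):
    a=np.radians(12);return [-136+x*np.cos(a)-z*np.sin(a),y,54+x*np.sin(a)+z*np.cos(a)]
def kp(q,r,y=0): return [90+r*np.cos(.96+q),y,124+r*np.sin(.96+q)]
E
python3 - <<'E'
from h import *
np.set_printoptions(precision=4,suppress=True)
T=lambda u,v:((u+.5)/4.4-.5+295,(v+.5)/4.4-.5+145)
S=lambda u,v:((u+.5)/4.4-.5+290,(v+.5)/4.4-.5+175)
obs=[("top",T(74,136),lambda q:kp(q,88),'knob'),("side",S(205,35),lambda q:kp(q,88),'knob'),
("side",S(104,76),lambda q:kp(q,62,67),'kl'),("side",S(305,76),lambda q:kp(q,62,-67),'kr'),
("top",T(92,46),lambda q:kp(q,62,-67),'kr'),("top",T(94,240),lambda q:kp(q,62,67),'kl'),
("side",S(122,498),lambda q:ch(0,53,10),'lipl'),("side",S(303,498),lambda q:ch(0,-53,10),'lipr'),
("top",T(445,240),lambda q:ch(0,53,10),'lipl'),
("top",T(169,90),lambda q:[62,-55,95],'roll'),("top",T(169,236),lambda q:[62,55,95],'roll'),
("top",T(420,107),lambda q:(np.array(ch(25,-36,36))+[0,0,25]).tolist(),'band'),("top",T(421,189),lambda q:(np.array(ch(25,24,36))+[0,0,25]).tolist(),'band'),
]
f=lambda p:np.concatenate([proj(n,M(p,g(p[3])))-u for n,u,g,_ in obs])
r=least_squares(f,[.47,-.05,1.57,.1],loss='soft_l1',x_scale=[.01,.01,.05,.1])
print(r.x)
for o,e in zip(obs,r.fun.reshape(-1,2)):print(o[0],o[3],e)
print("knob",M(r.x,kp(r.x[3],88)),"jar",M(r.x,ch(25,0,36)),"seat",M(r.x,[90,0,124]))
E
```

```text
[ 0.4595 -0.0783  1.5637  0.158 ]
top knob [ 0.1452 -0.242 ]
side knob [-0.0369  0.3568]
side kl [-0.6504 -0.0673]
side kr [0.583  0.2269]
top kr [-0.2282  0.1504]
top kl [-0.2028 -0.4039]
side lipl [-0.7172 -0.9275]
side lipr [ 0.227  -0.5841]
top lipl [-0.6954 -0.0772]
top roll [-0.1095  0.1317]
top roll [0.4531 0.7461]
top band [ 0.6272 -0.4527]
top band [ 1.0593 -0.3421]
knob [0.4604 0.0502 0.2031] jar [ 0.4586 -0.1973  0.0944] seat [0.4601 0.0117 0.124 ]
```

send_rows([
  {"dz":-0.04,"hand":0.65},
  {"dz":-0.04,"hand":0.65},
  {"dz":-0.03,"hand":0.65},
  {"dx":-0.04,"dy":-0.03,"hand":0.65},
  {"dx":-0.04,"dy":-0.03,"hand":0.65},
  {"dx":-0.04,"dy":-0.03,"hand":0.65},
  {"dx":-0.04,"dy":-0.03,"hand":0.65},
  {"dx":-0.04,"dy":-0.03,"hand":0.65},
  {"dx":-0.04,"dy":-0.03,"hand":0.65},
  {"dx":-0.04,"dy":-0.03,"hand":0.65},
  {"dx":-0.04,"dy":-0.03,"hand":0.65},
  {"dx":-0.03,"dy":-0.03,"hand":0.65},
])

```text
schema error: expected keys dx, dy, dz, twist, hand
```

All keys are needed.

send_rows([
  {"dx":0,"dy":0,"dz":-0.04,"twist":0,"hand":0.65},
  {"dx":0,"dy":0,"dz":-0.04,"twist":0,"hand":0.65},
  {"dx":0,"dy":0,"dz":-0.03,"twist":0,"hand":0.65},
  {"dx":-0.04,"dy":-0.03,"dz":0,"twist":0,"hand":0.65},
  {"dx":-0.04,"dy":-0.03,"dz":0,"twist":0,"hand":0.65},
  {"dx":-0.04,"dy":-0.03,"dz":0,"twist":0,"hand":0.65},
  {"dx":-0.04,"dy":-0.03,"dz":0,"twist":0,"hand":0.65},
  {"dx":-0.04,"dy":-0.03,"dz":0,"twist":0,"hand":0.65},
  {"dx":-0.04,"dy":-0.03,"dz":0,"twist":0,"hand":0.65},
  {"dx":-0.04,"dy":-0.03,"dz":0,"twist":0,"hand":0.65},
  {"dx":-0.04,"dy":-0.03,"dz":0,"twist":0,"hand":0.65},
  {"dx":-0.03,"dy":-0.03,"dz":0,"twist":0,"hand":0.65},
])

```text
clock: 1.3
tcp_pos: [0.4208, 0.2306, 0.3328]
ee_rot: [[-0.972, 0.236, -0.003], [0.236, 0.972, -0.007], [0.002, -0.007, -1.0]]
wrist_force: [-0.1, 0.3, 0.6]
gripper_width: 0.0151
```

send_rows([
  {"dx":0,"dy":-0.03,"dz":0,"twist":8.5,"hand":0.65},
  {"dx":0,"dy":0,"dz":0,"twist":8.5,"hand":0.65},
  {"dx":0,"dy":0,"dz":0,"twist":8.5,"hand":0.65},
  {"dx":0,"dy":0,"dz":0,"twist":8.5,"hand":0.65},
  {"dx":0,"dy":0,"dz":0,"twist":8.5,"hand":0.65},
  {"dx":0,"dy":0,"dz":0,"twist":8.5,"hand":0.65},
  {"dx":0,"dy":0,"dz":0,"twist":8.5,"hand":0.65},
  {"dx":0,"dy":0,"dz":0,"twist":8.5,"hand":0.65},
  {"dx":0,"dy":0,"dz":0,"twist":8.5,"hand":0.65},
])

```text
clock: 2.2
tcp_pos: [0.4141, 0.1925, 0.3295]
ee_rot: [[0.022, 1.0, -0.01], [1.0, -0.022, -0.011], [-0.011, -0.009, -1.0]]
wrist_force: [-0.5, -0.8, 0.1]
gripper_width: 0.015
```

send_rows([
  {"dx":-0.045,"dy":0.005,"dz":0,"twist":-0.4,"hand":0.65},
  {"dx":-0.045,"dy":0.005,"dz":0,"twist":-0.4,"hand":0.65},
  {"dx":-0.045,"dy":0.005,"dz":0,"twist":0,"hand":0.65},
  {"dx":-0.045,"dy":0.005,"dz":0,"twist":0,"hand":0.65},
  {"dx":-0.045,"dy":0.005,"dz":0,"twist":0,"hand":0.65},
  {"dx":-0.045,"dy":0.005,"dz":0,"twist":0,"hand":0.65},
  {"dx":-0.045,"dy":0.005,"dz":0,"twist":0,"hand":0.65},
  {"dx":-0.045,"dy":0.005,"dz":0,"twist":0,"hand":0.65},
  {"dx":-0.045,"dy":0.003,"dz":0,"twist":0,"hand":0.65},
  {"dx":-0.045,"dy":0,"dz":0,"twist":0,"hand":0.65},
  {"dx":-0.03,"dy":0,"dz":0,"twist":0,"hand":0.65},
  {"dx":0,"dy":0,"dz":0,"twist":0,"hand":0.65},
])

```text
clock: 3.4
tcp_pos: [0.4488, -0.3049, 0.3295]
ee_rot: [[0.009, 1.0, -0.014], [1.0, -0.009, -0.008], [-0.008, -0.014, -1.0]]
wrist_force: [0.4, 0.6, 0.2]
gripper_width: 0.0155
```

send_rows([
  {"dx":0.025,"dy":0.017,"dz":0.02,"twist":0,"hand":0.65},
  {"dx":0.005,"dy":0,"dz":0.04,"twist":0,"hand":0.65},
  {"dx":0,"dy":0,"dz":0.04,"twist":0,"hand":0.65},
  {"dx":0,"dy":0,"dz":0.04,"twist":0,"hand":0.65},
  {"dx":0,"dy":0,"dz":0.03,"twist":0,"hand":0.65},
  {"dx":0,"dy":0,"dz":0,"twist":0,"hand":0.65},
])

```text
clock: 4.0
tcp_pos: [0.4643, -0.2726, 0.1542]
ee_rot: [[0.011, 1.0, -0.012], [1.0, -0.012, -0.007], [-0.007, -0.012, -1.0]]
wrist_force: [-0.2, 0.9, 0.6]
gripper_width: 0.0152
```

```bash
cat > look.py <<'E'
import sys,cv2,numpy as np
from bench import arm
t=sys.argv[1]
a=arm.snapshot("top")[130:230,280:460,::-1];b=arm.snapshot("side")[150:320,270:410,::-1]
cv2.imwrite(f"pics/t{t}.png",cv2.resize(a,None,fx=4.4,fy=4.4,interpolation=cv2.INTER_CUBIC))
cv2.imwrite(f"pics/s{t}.png",cv2.resize(b,None,fx=3.5,fy=3.5,interpolation=cv2.INTER_CUBIC))
s=arm.get_state();print(s["clock"],s["tcp_pos"],s["wrist_force"])
E
python3 look.py 1
```

```text
4.1 [ 0.46679179 -0.27461992  0.15791937] [-0.62326374  0.09228291 -0.36133886]
```

View pics/t1.png

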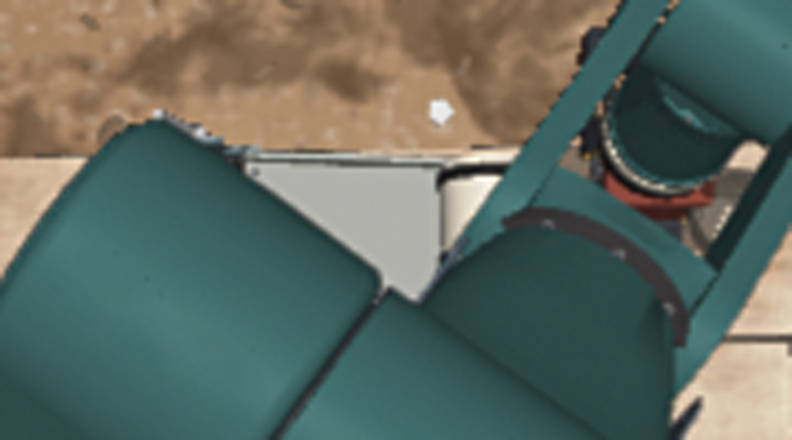

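View pics/s1.png

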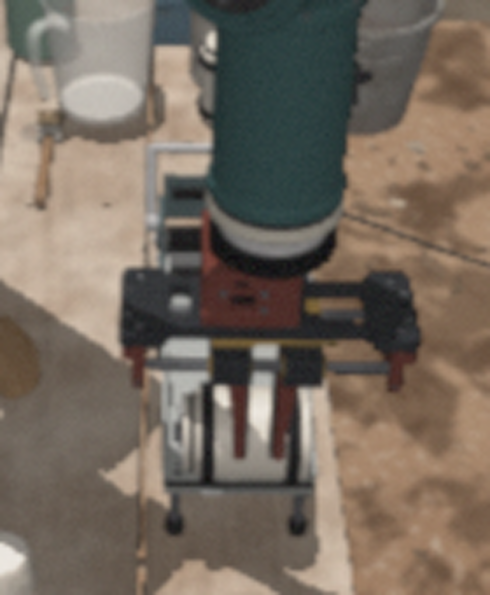

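```bash
python3 - <<'E'
from h import *
p=[.4595,-.0783,1.5637]
S=lambda X:((proj("side",X)-[270,150]+.5)*3.5-.5).round(1)
s=arm.get_state();print(s["tcp_pos"],S(s["tcp_pos"]))
for y in(-48,-41,-31,19,29,48):print(y,S(M(p,np.array(ch(25,y,36))+[-18,0,28])))
E
```

```text
[ 0.46679179 -0.27461992  0.15791937] [258.8 447.8]
-48 [309.6 422.1]
-41 [299.5 422. ]
-31 [285.1 421.9]
19 [213.4 421.3]
29 [199.  421.2]
48 [171.8 421. ]
```

send_rows([
  {"dx":0,"dy":-0.002,"dz":0.03,"twist":0.2,"hand":0.65},
  {"dx":0,"dy":0,"dz":0.03,"twist":0,"hand":0.65},
  {"dx":0.01,"dy":0,"dz":0.012,"twist":0,"hand":0.65},
  {"dx":0.01,"dy":0,"dz":0,"twist":0,"hand":0.65},
  {"dx":0.005,"dy":0,"dz":0,"twist":0,"hand":0.65},
  {"dx":0,"dy":0,"dz":0,"twist":0,"hand":0.65},
])

```text
clock: 4.7
tcp_pos: [0.4748, -0.2552, 0.097]
ee_rot: [[0.015, 1.0, 0.012], [1.0, -0.014, -0.025], [-0.025, 0.013, -1.0]]
wrist_force: [-0.9, -0.7, -0.1]
gripper_width: 0.0152
```

```bash
python3 look.py 2
```

```text
4.8 [ 0.47508868 -0.25593951  0.09693254] [ 0.82014281  0.18874143 -0.06084252]
```

View pics/s2.png

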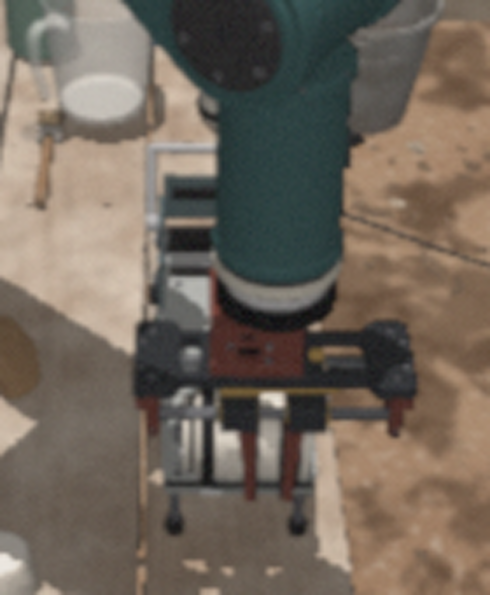

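```bash
python3 -c "
from bench import arm
s=arm.get_state();print(s['q'],s['qvel'],s['joint_torque'],s['torque'])"
```

```text
[-0.6126387   0.41194182  1.79679086 -0.01698359  0.90754745 -0.58754605] [-0.00898576  0.01011719  0.00527692  0.00044074 -0.00375314 -0.00209284] [ 2.92560523e-01 -4.79224885e+01 -1.98357582e+01  6.27959700e-03
 -1.41985912e-02  2.13331485e-02] [-0.07963454  0.07381765 -0.01594054]
```

send_rows([
  {"dx":0,"dy":-0.01,"dz":0,"twist":0,"hand":0.65},
  {"dx":0,"dy":0,"dz":0,"twist":0,"hand":0.65},
])

```text
clock: 5.0
tcp_pos: [0.4652, -0.2566, 0.0981]
ee_rot: [[0.014, 1.0, 0.015], [1.0, -0.014, -0.027], [-0.027, 0.015, -1.0]]
wrist_force: [-0.5, -0.0, -0.5]
gripper_width: 0.015
```

```bash
python3 -c "
from bench import arm
s=arm.get_state();print(s['q'],s['qvel'],s['joint_torque'],s['torque'])"
```

```text
[-0.62446516  0.39928621  1.81611662 -0.01712886  0.89830998 -0.5997364 ] [ 0.00316789  0.00312291 -0.03314055  0.00690262 -0.01168673  0.00675032] [ -0.05856419 -47.46822953 -20.40896058  -0.06024566  -0.24851432
  -0.08523532] [-0.03392418  0.0553524  -0.00233177]
```

send_rows([
  {"dx":0,"dy":0,"dz":0.006,"twist":-0.3,"hand":0.65},
  {"dx":0,"dy":0,"dz":0.005,"twist":0,"hand":0.65},
  {"dx":0.004,"dy":0,"dz":0,"twist":0,"hand":0.65},
  {"dx":0.004,"dy":0,"dz":0,"twist":0,"hand":0.65},
])

```text
clock: 5.4
tcp_pos: [0.465, -0.2497, 0.086]
ee_rot: [[0.011, 1.0, 0.015], [1.0, -0.011, -0.028], [-0.027, 0.016, -1.0]]
wrist_force: [-0.5, 0.0, -0.7]
gripper_width: 0.0155
```

send_rows([
  {"dx":0.004,"dy":0,"dz":0,"twist":0,"hand":0.65},
  {"dx":0.004,"dy":0,"dz":0,"twist":0,"hand":0.65},
  {"dx":0.004,"dy":0,"dz":-0.001,"twist":0,"hand":0.65},
  {"dx":0.004,"dy":0,"dz":-0.001,"twist":0,"hand":0.65},
  {"dx":0.004,"dy":0,"dz":-0.001,"twist":0,"hand":0.65},
  {"dx":0.004,"dy":0,"dz":-0.001,"twist":0,"hand":0.65},
])

```text
clock: 6.0
tcp_pos: [0.4699, -0.2309, 0.0927]
ee_rot: [[0.006, 1.0, 0.023], [0.999, -0.006, -0.042], [-0.042, 0.024, -0.999]]
wrist_force: [-2.0, -4.6, 2.1]
gripper_width: 0.0153
```

```bash
python3 look.py 3
```

```text
6.1 [ 0.4699726  -0.23041824  0.09272695] [-0.18701722 -3.99726306  2.05582881]
```

View pics/s3.png

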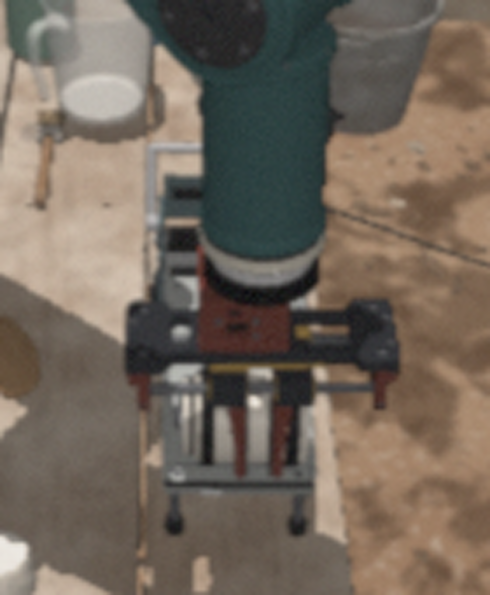

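View pics/t3.png

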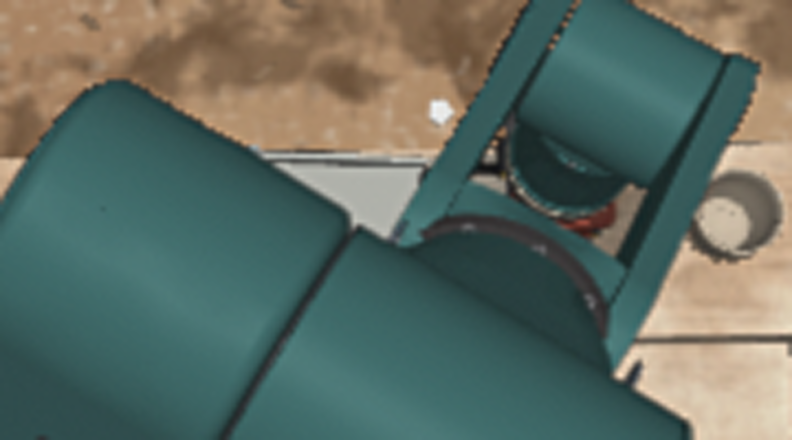

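send_rows([
  {"dx":0.005,"dy":-0.001,"dz":-0.001,"twist":0,"hand":0.65},
  {"dx":0.008,"dy":-0.001,"dz":-0.001,"twist":0,"hand":0.65},
  {"dx":0.008,"dy":-0.001,"dz":-0.0015,"twist":0,"hand":0.65},
  {"dx":0.008,"dy":-0.001,"dz":-0.0015,"twist":0,"hand":0.65},
  {"dx":0.008,"dy":-0.001,"dz":-0.0015,"twist":0,"hand":0.65},
  {"dx":0.006,"dy":-0.001,"dz":-0.001,"twist":0,"hand":0.65},
])

```text
clock: 6.7
tcp_pos: [0.4733, -0.1975, 0.1041]
ee_rot: [[0.004, 0.999, 0.042], [0.998, -0.002, -0.062], [-0.062, 0.042, -0.997]]
wrist_force: [-1.5, -6.7, 4.1]
gripper_width: 0.0153
```

send_rows([
  {"dx":0,"dy":-0.003,"dz":0.012,"twist":0,"hand":0.65},
  {"dx":0,"dy":-0.003,"dz":0.012,"twist":0,"hand":0.65},
  {"dx":0,"dy":-0.003,"dz":0.01,"twist":0,"hand":0.65},
])

```text
clock: 7.0
tcp_pos: [0.4709, -0.2031, 0.0728]
ee_rot: [[0.003, 0.999, 0.053], [0.997, 0.001, -0.071], [-0.071, 0.053, -0.996]]
wrist_force: [0.3, -5.7, 2.3]
gripper_width: 0.0155
```

```bash
python3 look.py 4
```

```text
7.1 [ 0.46990202 -0.20254174  0.07182182] [ 1.66566705 -3.17657355  1.44718007]
```

View pics/s4.png

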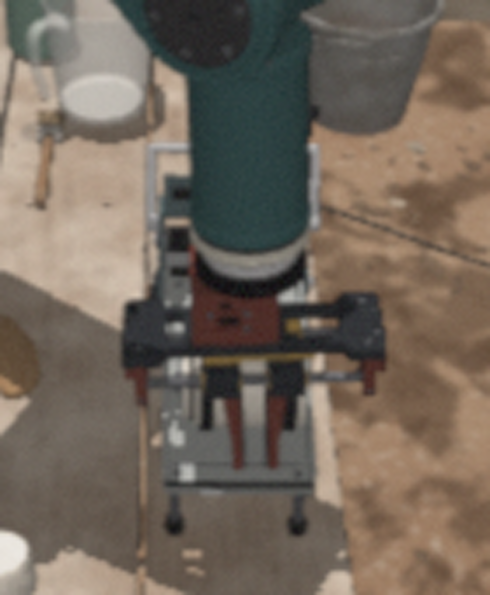

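View pics/t4.png

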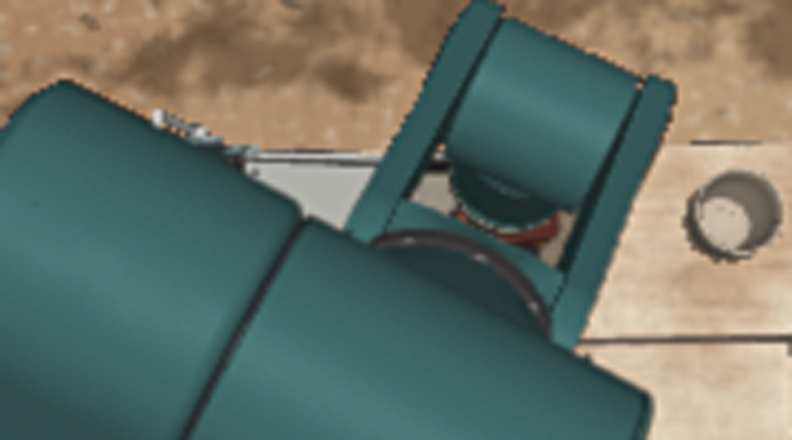

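send_rows([
  {"dx":0.005,"dy":0,"dz":-0.005,"twist":0,"hand":0.65},
  {"dx":0.007,"dy":0,"dz":-0.01,"twist":0,"hand":0.65},
  {"dx":0.007,"dy":0,"dz":-0.01,"twist":0,"hand":0.65},
  {"dx":0.007,"dy":0,"dz":-0.009,"twist":0,"hand":0.65},
])

```text
clock: 7.5
tcp_pos: [0.4676, -0.1733, 0.104]
ee_rot: [[0.005, 0.999, 0.048], [0.998, -0.002, -0.068], [-0.067, 0.048, -0.997]]
wrist_force: [0.7, -1.1, 0.5]
gripper_width: 0.0151
```

send_rows([
  {"dx":0.001,"dy":-0.001,"dz":0.01,"twist":0,"hand":0.65},
  {"dx":0.001,"dy":-0.001,"dz":0.01,"twist":0,"hand":0.65},
  {"dx":0.001,"dy":-0.001,"dz":0.007,"twist":0,"hand":0.65},
  {"dx":0.005,"dy":0,"dz":-0.005,"twist":0,"hand":0.65},
  {"dx":0.007,"dy":0,"dz":-0.01,"twist":0,"hand":0.65},
  {"dx":0.007,"dy":0,"dz":-0.01,"twist":0,"hand":0.65},
  {"dx":0.007,"dy":0,"dz":-0.01,"twist":0,"hand":0.65},
])

```text
clock: 8.2
tcp_pos: [0.4659, -0.1443, 0.1102]
ee_rot: [[0.002, 0.999, 0.053], [0.997, 0.002, -0.074], [-0.074, 0.053, -0.996]]
wrist_force: [0.2, -0.3, 0.1]
gripper_width: 0.0152
```

send_rows([
  {"dx":0.001,"dy":-0.001,"dz":0.01,"twist":0,"hand":0.65},
  {"dx":0.001,"dy":-0.001,"dz":0.01,"twist":0,"hand":0.65},
  {"dx":0.001,"dy":0,"dz":0.006,"twist":0,"hand":0.65},
  {"dx":0.005,"dy":0,"dz":-0.005,"twist":0,"hand":0.65},
  {"dx":0.007,"dy":0,"dz":-0.01,"twist":0,"hand":0.65},
  {"dx":0.007,"dy":0,"dz":-0.01,"twist":0,"hand":0.65},
  {"dx":0.007,"dy":0,"dz":-0.01,"twist":0,"hand":0.65},
])

```text
clock: 8.9
tcp_pos: [0.4647, -0.1155, 0.1167]
ee_rot: [[-0.002, 0.998, 0.057], [0.997, 0.007, -0.081], [-0.081, 0.057, -0.995]]
wrist_force: [1.3, -1.5, 0.5]
gripper_width: 0.0151
```

```bash
python3 look.py 5
```

```text
9.0 [ 0.46512432 -0.11510088  0.11751137] [-0.51075415 -0.80050436 -0.28035974]
```

View pics/s5.png

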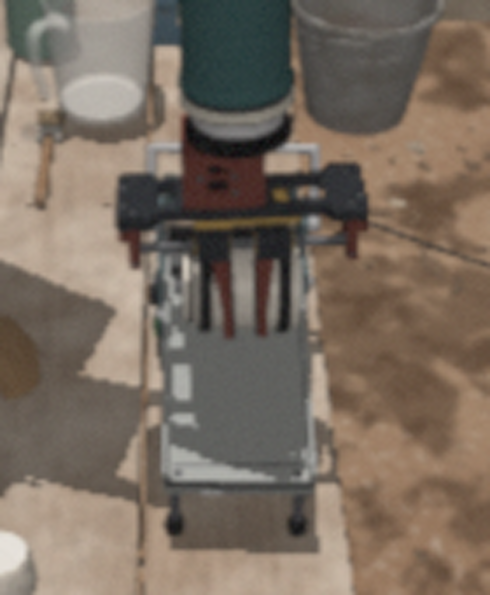

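View pics/t5.png

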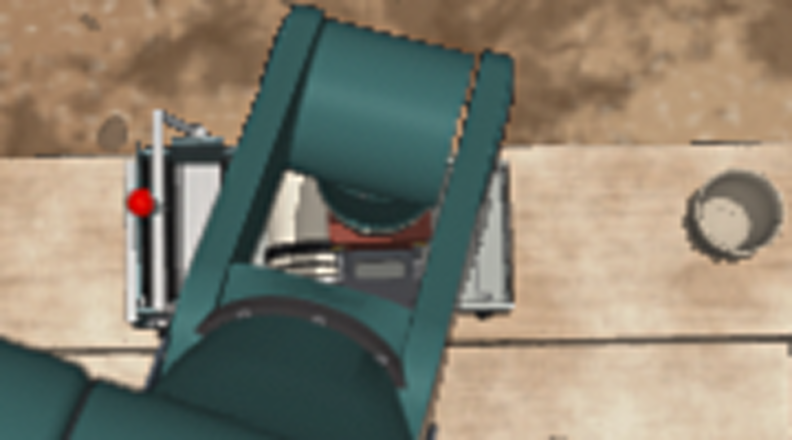

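send_rows([
  {"dx":0.001,"dy":0,"dz":0.01,"twist":-0.2,"hand":0.65},
  {"dx":0.001,"dy":0,"dz":0.01,"twist":-0.2,"hand":0.65},
  {"dx":0.001,"dy":0,"dz":0.007,"twist":0,"hand":0.65},
  {"dx":0.005,"dy":0,"dz":-0.005,"twist":0,"hand":0.65},
  {"dx":0.007,"dy":0,"dz":-0.01,"twist":0,"hand":0.65},
  {"dx":0.007,"dy":0,"dz":-0.01,"twist":0,"hand":0.65},
  {"dx":0.007,"dy":0,"dz":-0.01,"twist":0,"hand":0.65},
])

```text
clock: 9.7
tcp_pos: [0.467, -0.0888, 0.1237]
ee_rot: [[-0.013, 0.998, 0.065], [0.996, 0.019, -0.09], [-0.091, 0.063, -0.994]]
wrist_force: [0.9, -1.5, -0.4]
gripper_width: 0.015
```

send_rows([
  {"dx":0.001,"dy":-0.001,"dz":0.01,"twist":0.8,"hand":0.65},
  {"dx":0.001,"dy":-0.001,"dz":0.01,"twist":0.8,"hand":0.65},
  {"dx":0.001,"dy":-0.001,"dz":0.007,"twist":0,"hand":0.65},
  {"dx":0.005,"dy":0,"dz":-0.005,"twist":0,"hand":0.65},
  {"dx":0.006,"dy":0,"dz":-0.009,"twist":0,"hand":0.65},
  {"dx":0.006,"dy":0,"dz":-0.009,"twist":0,"hand":0.65},
])

```text
clock: 10.3
tcp_pos: [0.4672, -0.0716, 0.1177]
ee_rot: [[0.013, 0.997, 0.072], [0.995, -0.006, -0.098], [-0.097, 0.073, -0.993]]
wrist_force: [-0.3, -1.2, -0.3]
gripper_width: 0.0155
```

```bash
python3 look.py 6
```

```text
10.4 [ 0.46740698 -0.07087678  0.11844994] [ 0.80341599  0.25910346 -0.50128682]
```

View pics/s6.png

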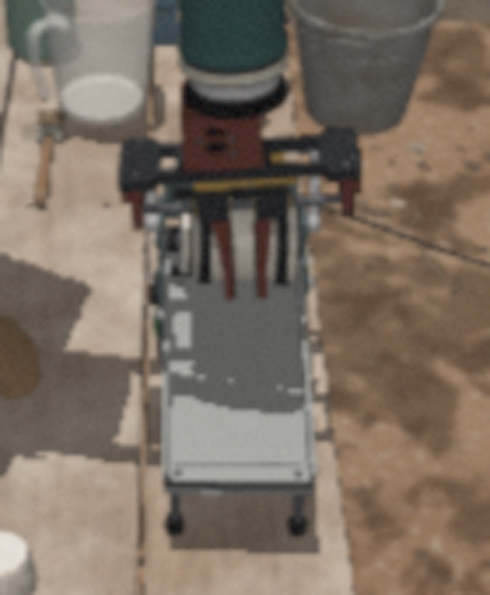

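View pics/t6.png

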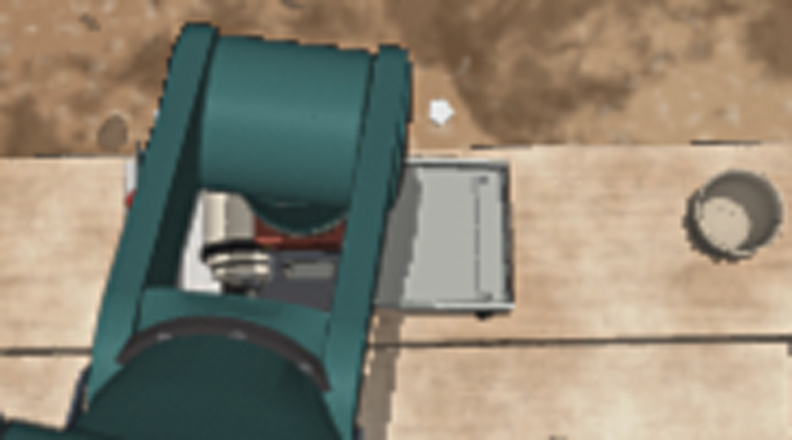

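send_rows([
  {"dx":0.005,"dy":0,"dz":-0.005,"twist":0,"hand":0.65},
  {"dx":0.006,"dy":0,"dz":-0.005,"twist":0,"hand":0.65},
  {"dx":0.006,"dy":0,"dz":-0.004,"twist":0,"hand":0.65},
  {"dx":0,"dy":0,"dz":0,"twist":0,"hand":0.65},
])

```text
clock: 10.8
tcp_pos: [0.4648, -0.05, 0.1307]
ee_rot: [[0.012, 0.997, 0.07], [0.995, -0.005, -0.096], [-0.095, 0.071, -0.993]]
wrist_force: [-0.9, -0.8, 0.3]
gripper_width: 0.0156
```

```bash
python3 look.py 7
```

```text
10.9 [ 0.46476098 -0.05048138  0.13040066] [-0.48344614  0.17149919 -0.90058253]
```

View pics/t7.png

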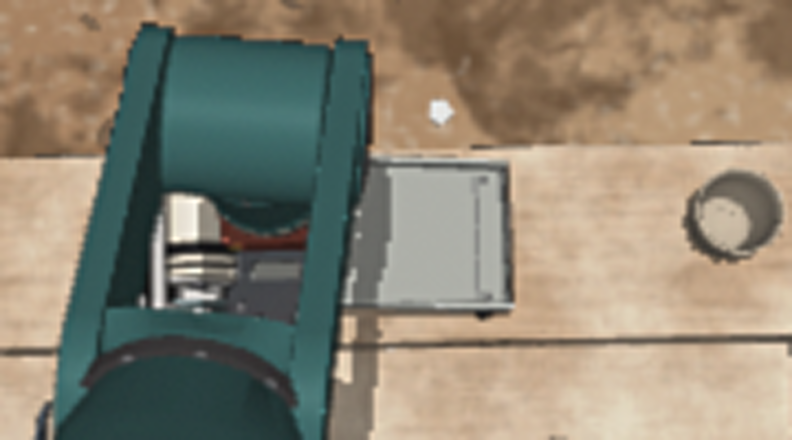

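View pics/s7.png

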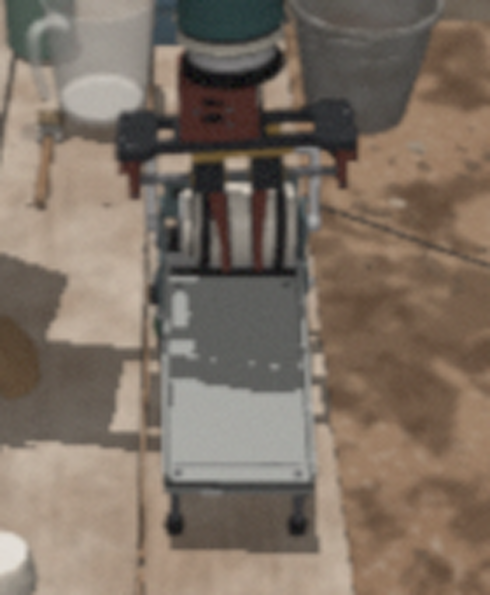

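```bash
python3 - <<'E'
from h import *
p=[.4595,-.0783,1.5637]
for x,z in((62,133),(67,132.5),(72,131),(90,124)):
  print(x,((proj("top",M(p,[x,24,z+20]))-[280,130]+.5)*4.4-.5).round(1))
E
```

```text
62 [238.2 248.3]
67 [231.  248.5]
72 [223.8 249. ]
90 [197.9 251.2]
```

```bash
python3 - <<'E'
import cv2
a=cv2.imread("pics/t7.png")[180:320,90:350];cv2.imwrite("pics/t7z.png",cv2.resize(a,None,fx=3,fy=3))
a=cv2.imread("pics/s7.png")[130:290,130:340];cv2.imwrite("pics/s7z.png",cv2.resize(a,None,fx=3,fy=3))
E
```

```text
(no output)
```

View pics/t7z.png

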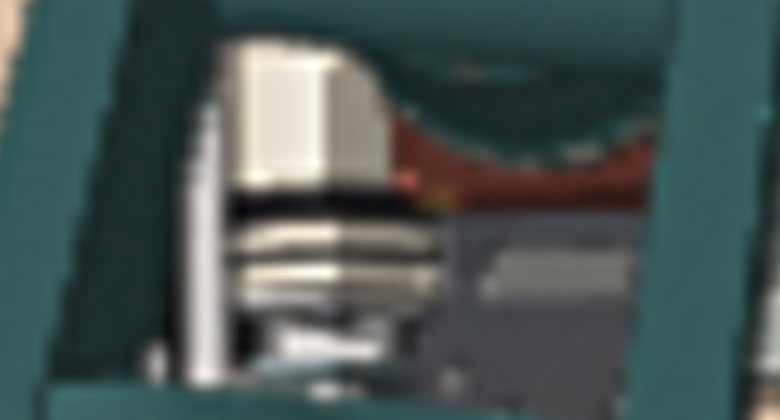

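View pics/s7z.png

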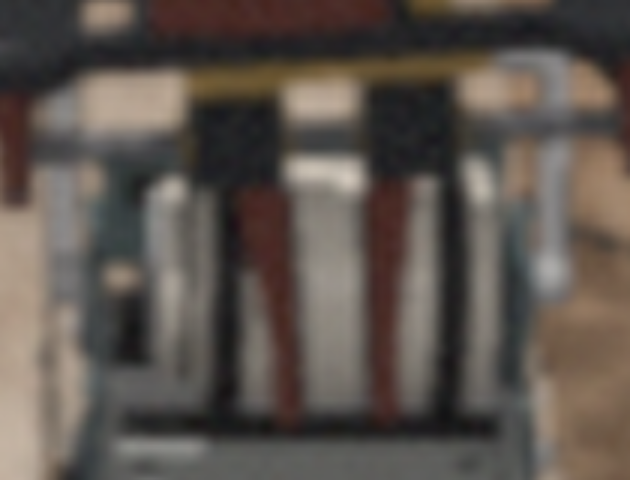

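send_rows([
  {"dx":-0.005,"dy":0,"dz":-0.003,"twist":0,"hand":0.65},
  {"dx":-0.01,"dy":0,"dz":-0.003,"twist":0,"hand":0.65},
  {"dx":-0.02,"dy":0,"dz":-0.01,"twist":0,"hand":0.65},
  {"dx":-0.03,"dy":0,"dz":-0.02,"twist":0,"hand":0.65},
  {"dx":-0.04,"dy":0,"dz":-0.04,"twist":0,"hand":0.65},
  {"dx":-0.04,"dy":0,"dz":-0.04,"twist":0,"hand":0.65},
  {"dx":-0.03,"dy":0,"dz":-0.04,"twist":0,"hand":0.65},
])

```text
clock: 11.6
tcp_pos: [0.4477, -0.2057, 0.2908]
ee_rot: [[0.006, 0.998, 0.057], [0.996, -0.001, -0.091], [-0.091, 0.057, -0.994]]
wrist_force: [0.9, 0.0, -1.0]
gripper_width: 0.0153
```

```bash
python3 look.py 8
```

```text
11.7 [ 0.45179853 -0.20936159  0.2958188 ] [ 1.02757483  0.90843366 -0.25446057]
```

View pics/t8.png

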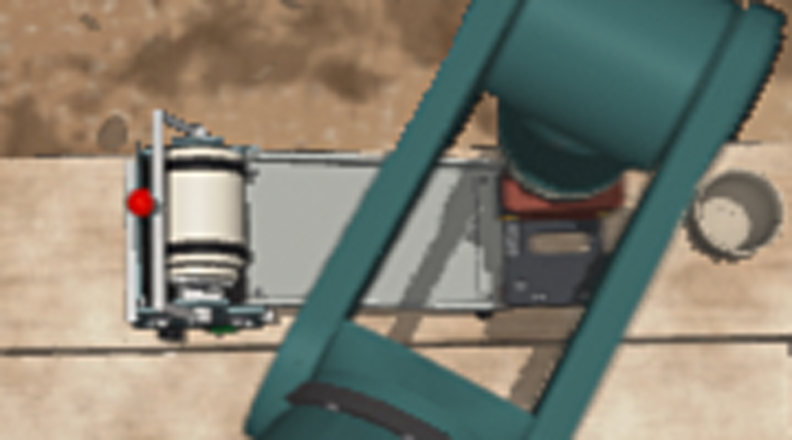

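View pics/s8.png

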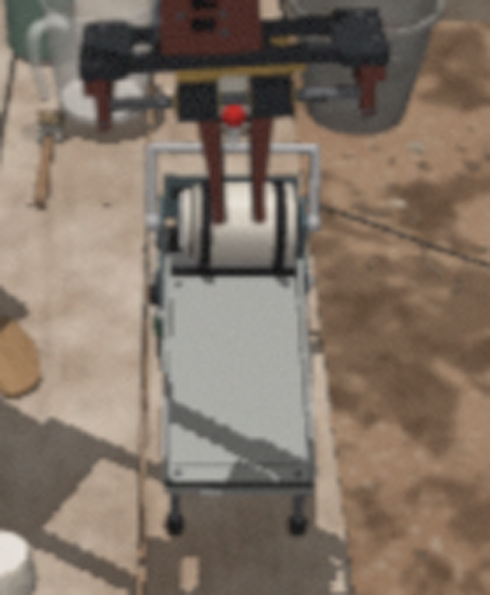

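send_rows([
  {"dx":0.03,"dy":0.002,"dz":-0.004,"twist":0,"hand":0.65},
  {"dx":0.04,"dy":0.001,"dz":-0.004,"twist":0,"hand":0.65},
  {"dx":0.04,"dy":0.001,"dz":-0.004,"twist":0,"hand":0.65},
  {"dx":0.04,"dy":0.001,"dz":-0.004,"twist":0,"hand":0.65},
  {"dx":0.04,"dy":0.001,"dz":-0.004,"twist":0,"hand":0.65},
  {"dx":0.04,"dy":0.001,"dz":-0.004,"twist":0,"hand":0.65},
  {"dx":0.04,"dy":0.001,"dz":-0.004,"twist":0,"hand":0.65},
  {"dx":0.03,"dy":0.001,"dz":-0.003,"twist":0,"hand":0.65},
  {"dx":0.02,"dy":0,"dz":-0.002,"twist":0,"hand":0.65},
  {"dx":0.01,"dy":0,"dz":0,"twist":0,"hand":0.65},
  {"dx":0,"dy":0,"dz":0,"twist":0,"hand":0.65},
])

```text
clock: 12.8
tcp_pos: [0.4609, 0.1271, 0.2925]
ee_rot: [[0.021, 0.998, 0.063], [0.995, -0.014, -0.102], [-0.1, 0.065, -0.993]]
wrist_force: [-0.2, -0.5, -0.4]
gripper_width: 0.0153
```

send_rows([
  {"dx":0,"dy":-0.002,"dz":0.02,"twist":0,"hand":0.65},
  {"dx":0,"dy":-0.002,"dz":0.025,"twist":0,"hand":0.65},
  {"dx":0,"dy":-0.002,"dz":0.025,"twist":0,"hand":0.65},
  {"dx":0,"dy":0,"dz":0.015,"twist":0,"hand":0.65},
  {"dx":0,"dy":0,"dz":0.008,"twist":0,"hand":0.65},
  {"dx":0,"dy":0,"dz":0,"twist":0,"hand":0.65},
])

```text
clock: 13.4
tcp_pos: [0.4609, 0.1106, 0.1965]
ee_rot: [[0.025, 0.998, 0.063], [0.994, -0.018, -0.105], [-0.103, 0.065, -0.993]]
wrist_force: [0.3, 0.7, 0.4]
gripper_width: 0.0156
```

```bash
python3 look.py 9; python3 - <<'E'
from h import *
s=arm.get_state()["tcp_pos"];k=M([.4595,-.0783,1.5637],kp(.158,88))
for n,o,f in(("top",[280,130],4.4),("side",[270,150],3.5)):
  print(n,[((proj(n,X)-o+.5)*f-.5).round() for X in (s,k)])
E
```

```text
13.5 [0.46189094 0.11119104 0.19780789] [-0.33756891 -0.45755681 -1.09869159]
top [array([ 51., 202.]), array([141., 201.])]
side [array([232.,  83.]), array([233., 117.])]
```

View pics/t9.png

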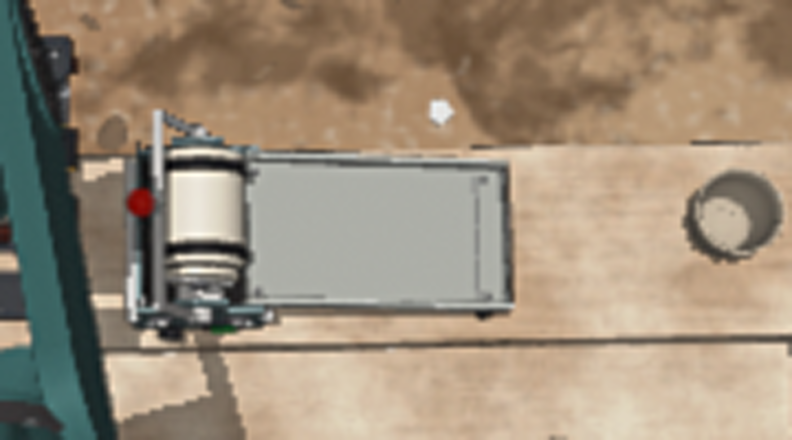

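View pics/s9.png

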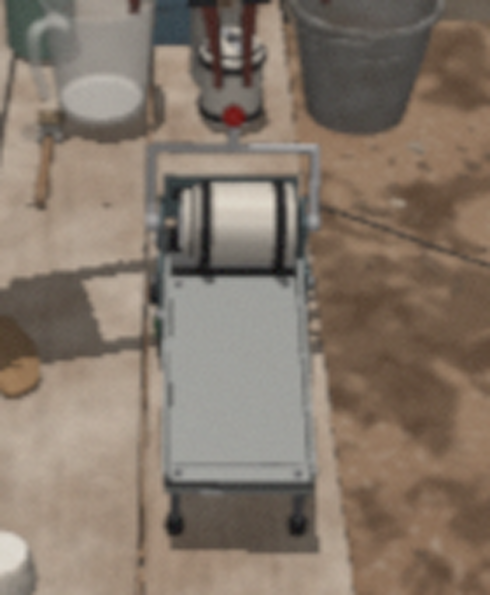

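send_rows([
  {"dx":-0.01,"dy":0,"dz":0.001,"twist":0,"hand":0.65},
  {"dx":-0.012,"dy":0,"dz":0.001,"twist":0,"hand":0.65},
  {"dx":-0.012,"dy":0,"dz":0.001,"twist":0,"hand":0.65},
  {"dx":-0.008,"dy":0,"dz":0.001,"twist":0,"hand":0.65},
  {"dx":-0.007,"dy":0,"dz":0,"twist":0,"hand":0.65},
  {"dx":-0.008,"dy":0,"dz":-0.001,"twist":0,"hand":0.65},
])

```text
clock: 14.1
tcp_pos: [0.462, 0.0508, 0.204]
ee_rot: [[0.025, 0.997, 0.07], [0.995, -0.018, -0.101], [-0.1, 0.073, -0.992]]
wrist_force: [-1.3, 3.3, 1.9]
gripper_width: 0.0152
```

```bash
python3 look.py 10
```

```text
14.2 [0.46202719 0.05010272 0.20405006] [-0.94192062  0.11218734  0.28219797]
```

View pics/s10.png

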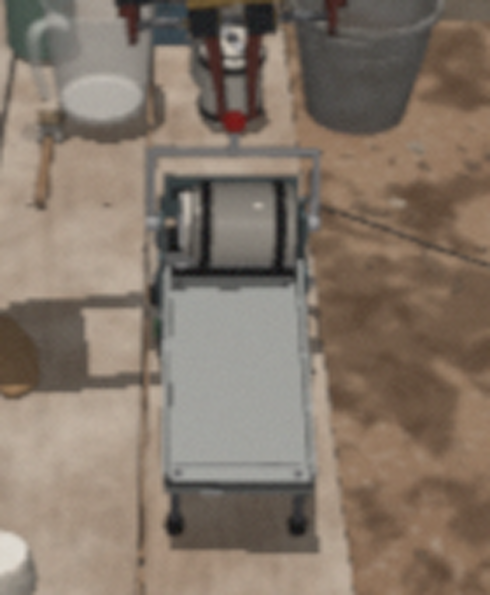

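send_rows([
  {"dx":-0.008,"dy":0,"dz":0,"twist":0,"hand":0.65},
  {"dx":-0.008,"dy":0,"dz":0,"twist":0,"hand":0.65},
  {"dx":-0.008,"dy":0,"dz":0.001,"twist":0,"hand":0.65},
  {"dx":-0.008,"dy":0,"dz":0.0015,"twist":0,"hand":0.65},
  {"dx":-0.008,"dy":0,"dz":0.002,"twist":0,"hand":0.65},
])

```text
clock: 14.7
tcp_pos: [0.4608, 0.0075, 0.2035]
ee_rot: [[0.024, 0.997, 0.07], [0.995, -0.016, -0.103], [-0.101, 0.072, -0.992]]
wrist_force: [-1.8, 2.0, 0.9]
gripper_width: 0.0154
```

send_rows([
  {"dx":-0.007,"dy":0,"dz":0.003,"twist":0,"hand":0.65},
  {"dx":-0.007,"dy":0,"dz":0.003,"twist":0,"hand":0.65},
  {"dx":-0.007,"dy":0,"dz":0.003,"twist":0,"hand":0.65},
  {"dx":-0.006,"dy":0,"dz":0.005,"twist":0,"hand":0.65},
  {"dx":-0.006,"dy":0,"dz":0.005,"twist":0,"hand":0.65},
])

```text
clock: 15.2
tcp_pos: [0.4607, -0.0312, 0.1862]
ee_rot: [[0.024, 0.997, 0.068], [0.995, -0.017, -0.103], [-0.102, 0.07, -0.992]]
wrist_force: [-1.3, 2.3, -0.5]
gripper_width: 0.0158
```

```bash
python3 look.py 11
```

```text
15.3 [ 0.46061742 -0.03145069  0.18596704] [-1.14727694  0.26215571  0.06030632]
```

View pics/s11.png

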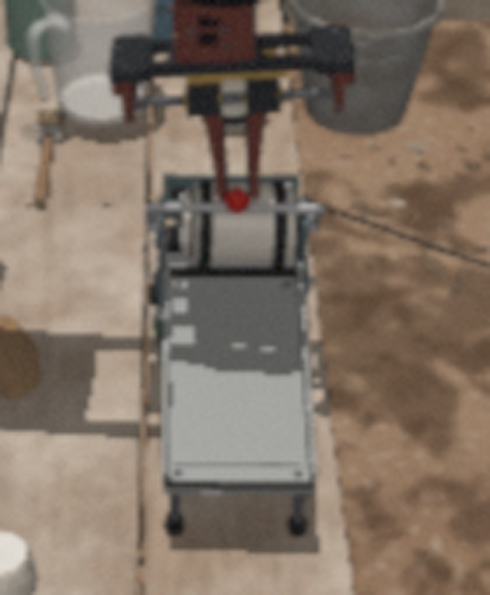

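View pics/t11.png

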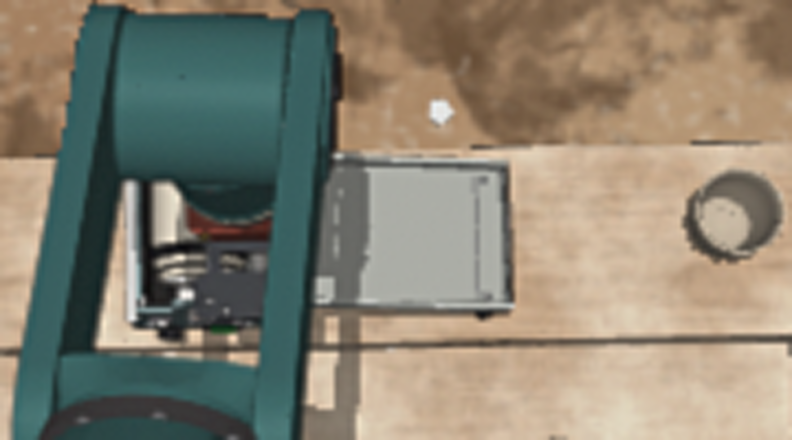

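send_rows([
  {"dx":-0.004,"dy":0,"dz":0.005,"twist":0,"hand":0.65},
  {"dx":-0.004,"dy":0,"dz":0.005,"twist":0,"hand":0.65},
  {"dx":-0.004,"dy":0,"dz":0.005,"twist":0,"hand":0.65},
])

```text
clock: 15.6
tcp_pos: [0.4613, -0.0454, 0.1716]
ee_rot: [[0.024, 0.997, 0.068], [0.995, -0.017, -0.103], [-0.102, 0.07, -0.992]]
wrist_force: [-2.4, 2.7, 0.2]
gripper_width: 0.0156
```

send_rows([
  {"dx":-0.004,"dy":0,"dz":0.004,"twist":0,"hand":0.65},
])

```text
clock: 15.7
tcp_pos: [0.461, -0.0494, 0.1672]
ee_rot: [[0.025, 0.997, 0.067], [0.995, -0.018, -0.102], [-0.1, 0.069, -0.993]]
wrist_force: [-0.0, 5.0, -2.1]
gripper_width: 0.0152
```

```bash
python3 look.py 12;python3 - <<'E'
from h import *
p=[.4595,-.0783,1.5637]
for q in(1.3,1.4,1.5,1.6,1.66):
  print(q,((proj("side",M(p,kp(q,88)))-[270,150]+.5)*3.5-.5).round(1),((proj("side",M(p,kp(q,62,-67)))-[270,150]+.5)*3.5-.5).round(1))
E
```

```text
15.8 [ 0.46062648 -0.04984649  0.16706652] [-2.62981843  2.38682922 -1.62130022]
1.3 [236.  196.2] [320.3 205. ]
1.4 [236.1 207.5] [320.5 212.8]
1.5 [236.1 218.9] [320.5 220.7]
1.6 [236.  230.5] [320.4 228.6]
1.66 [235.9 237.4] [320.4 233.4]
```

View pics/s12.png

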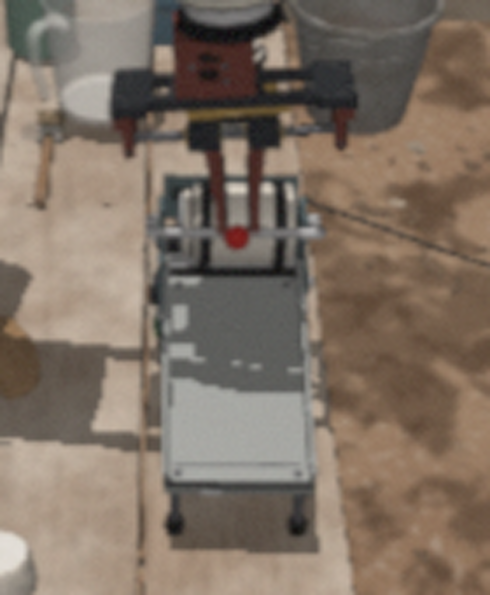

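send_rows([
  {"dx":-0.003,"dy":0,"dz":0.001,"twist":0,"hand":0.65},
  {"dx":-0.002,"dy":0,"dz":0.001,"twist":0,"hand":0.65},
])

```text
clock: 16.0
tcp_pos: [0.4596, -0.0524, 0.1656]
ee_rot: [[0.026, 0.998, 0.064], [0.995, -0.02, -0.097], [-0.096, 0.066, -0.993]]
wrist_force: [-4.8, 11.1, 13.7]
gripper_width: 0.0155
```

send_rows([
  {"dx":0.003,"dy":0,"dz":-0.001,"twist":0,"hand":0.65},
  {"dx":0.002,"dy":0,"dz":-0.003,"twist":0,"hand":0.65},
  {"dx":0,"dy":0,"dz":-0.01,"twist":0,"hand":0.65},
  {"dx":0,"dy":0,"dz":-0.02,"twist":0,"hand":0.65},
  {"dx":0,"dy":0,"dz":-0.04,"twist":0,"hand":0.65},
  {"dx":0,"dy":0,"dz":-0.04,"twist":0,"hand":0.65},
  {"dx":-0.03,"dy":0,"dz":-0.03,"twist":0,"hand":0.65},
  {"dx":-0.04,"dy":0,"dz":0,"twist":0,"hand":0.65},
  {"dx":-0.04,"dy":0,"dz":0,"twist":0,"hand":0.65},
  {"dx":-0.04,"dy":0,"dz":0,"twist":0,"hand":0.65},
  {"dx":0,"dy":0,"dz":0,"twist":0,"hand":0.65},
  {"dx":0,"dy":0,"dz":0,"twist":0,"hand":0.65},
])

```text
clock: 17.2
tcp_pos: [0.4527, -0.191, 0.3436]
ee_rot: [[0.022, 0.996, 0.086], [0.993, -0.012, -0.114], [-0.112, 0.088, -0.99]]
wrist_force: [-0.9, 0.5, -0.1]
gripper_width: 0.0156
```

```bash
python3 look.py 13; python3 - <<'E'
from bench import arm
import cv2
for n in("side","top"): cv2.imwrite(f"pics/{n}F.png",arm.snapshot(n)[:,:,::-1])
E
```

```text
17.3 [ 0.45284169 -0.19001311  0.34323571] [ 0.46601468 -0.40404287  0.57919687]
```

View pics/s13.png

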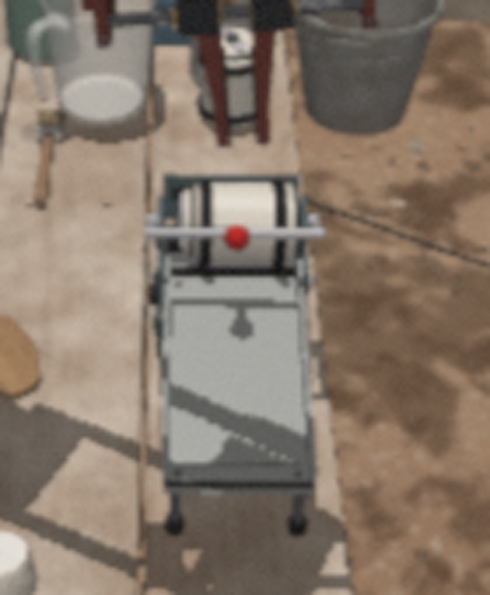

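View pics/t13.png

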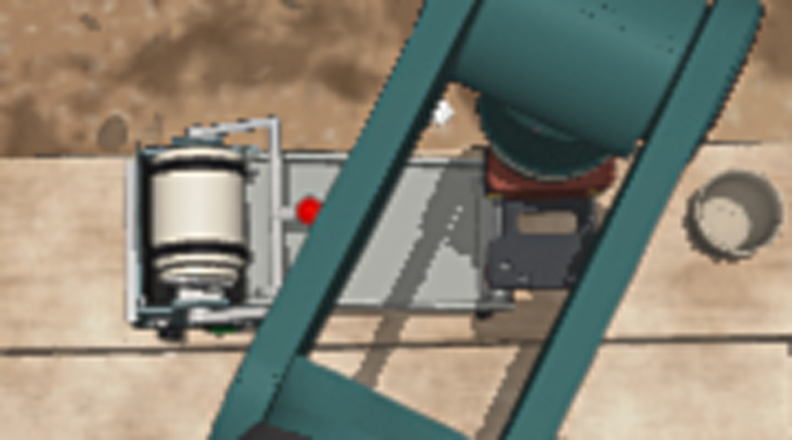

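View pics/topF.png

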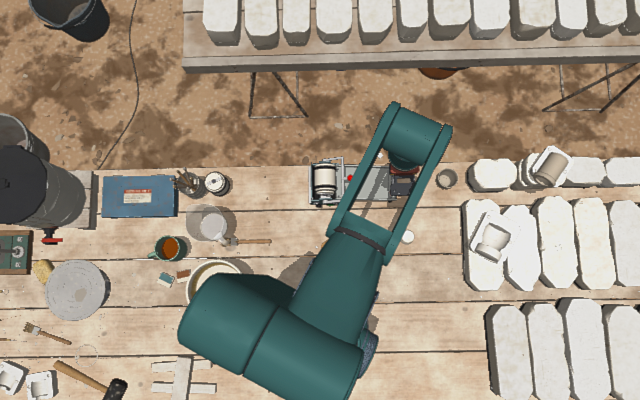

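```bash
python3 -c "
from bench import arm
print(arm.sign_off())"
```

```text
the job is handed in; nothing more can be done
None
```

The jar is loaded and the keeper bar is closed. I handed the job in at about 17.4 s, and `sign_off` gives no verdict.

**What I did**
- **Jar:** I pushed the jar up the chute with two nearly closed fingertips on its smooth belly. It took several short strokes, and it dropped into the seat just past the front roller.
- **Push force:** The first two pushes dragged on the jar, with about 8 N at the wrist. After that I raised the fingertips along with the turning surface, and the force stayed around 1–2 N while pushing.
- **Keeper:** I then straddled the stem behind the red knob, followed its arc to the end stop, and took the hand away.

**Last checks**
- **Jar:** In the top picture the bands are centred at about column 198, where a seated jar should appear (197.9). The jar looks square.
- **Keeper:** In the side picture the knob is at row 237, which matches a joint value of about 1.66. The wrist felt about 18 N at the stop.
- **Hand and other objects:** The hand is clear, with the fingertips at z 0.34 m and the force back near zero. The objects I could see in the final top picture look unmoved, though I only compared them by eye; the arm hid part of the table.

**What disagreed:** The tool drifted to about 8 degrees off vertical, and up to 8 mm sideways during the push. I brought the sideways drift back but could not correct the tilt with the available moves; it caused no trouble.

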